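# Change the roll tube under the stereo microscope

### The job

Change the culture tube under the stereo microscope: lift the counted short tube off the round glass and lay it gently in the steel tray, then bring the long tube waiting on the far part of the stage towards you by pushing its side so that it rolls, never lifting it, until it rests left to right across the middle of the round glass, without letting it run on past the glass. Then swing the microscope head gently back to its stop over the glass, and have the lamp supply's rocker switched on at the end. Leave everything else on the bench where it is.

Things in the scene. Friction and masses are not known exactly. Their poses are not given: they have to be found in the camera images.
- stand: fixed microscope stand; origin on the bench below the middle of the round glass, x away from the robot, y left, z up. Light base 300 (x) x 210 (y) mm centred there, its level top (the stage) 40 mm above the bench; round 100 mm glass flush in its middle. A 30 mm high foot reaches on to y = 315 mm; on it at x = 0, y = 280 mm stands the 28 mm pole, 314 mm high, the boom's hinge axis
- glass_centre (a point): the middle of the round glass, on its surface (40 mm above the bench); axes as stand
- boom (a joint): boom's swing (rad) about the pole. 0: at its stop, head over the glass, boom along the stand's -y; grows counter-clockwise from above as the boom swings to the stand's +x, away from the robot (starts at 1.15 to 1.42, limit 1.5). Stays where left; moving it takes 2 to 3 N at boom_bar, plus 0.25 N m per rad/s
- boom_bar (a point): point on the boom's bare level bar (round, steel, 22 mm thick, axis 270 mm above the bench), 115 mm from the pole's axis; point y runs along the bar to the pole. Bare from 26 to 200 mm from the pole's axis, nothing above or below it: push it sideways or straddle it from above
- lens (a point): middle of the head's underside, 280 mm from the pole's axis, 148 mm above the bench. The head is about 90 mm wide; its two eyepieces reach 115 mm out and up to 390 mm above the bench, towards the robot when the head is over the glass, towards the stand's -y when swung out
- finished_tube: the counted tube: a glass tube with a cream coating inside with a flush black screw cap, a plain straight cylinder 30 mm thick and 115 mm long, about 65 g, lying loose on the round glass. Origin on its axis at mid-length; its own y axis runs along it to the cap
- next_tube: the waiting tube, of the same make: straight cylinder 30 mm thick, 155 mm long, about 85 g, loose on the stage 85 to 105 mm beyond the glass's middle, roughly left to right. Origin on its axis at mid-length (55 mm above the bench); own y runs along it to the cap, x and z turn as it rolls. Let go at 0.05 m/s it stops within a few mm, at 0.3 m/s it runs on some 50 mm
- tray: fixed open stainless tray, 230 mm in its x by 140 mm in its y, walls 4 mm thick and 26 mm high, floor 4 mm above the bench; origin under its centre on the bench, z up
- lamp_supply: fixed white lamp supply box, 130 mm in its x by 90 mm in its y, 50 mm high; origin under its centre on the bench. On top, at x = +20 mm, a grey rocker 50 mm long (in x) by 26 mm wide, and at x = -42 mm a small fixed knob 12 mm high
- lamp_switch (a joint): angle (rad) of the rocker: 0 off (the end at +x of the box, away from the robot, stands up), 0.3 on (that end pressed down). It stays where it is left and takes about 2 N on that end
- switch_end (a point): point on top of the rocker, at the middle of the end that must be pressed, 16 mm from its pivot (about 65 mm above the bench when off, 60 mm when on)
- cup_a: upright specimen cup with red lid, 66 mm wide, 70 mm high; origin under its centre. To be left alone
- cup_b: specimen cup like cup_a. To be left alone
- cup_c: specimen cup like cup_a. To be left alone
- petri_dishes: stack of three dishes, 94 mm wide, 46 mm high; origin under its centre. To be left alone
- forceps: steel forceps, 130 mm long, 7 mm high, lying on the bench; origin at its middle. To be left alone
- slide_box: flat grey slide box, 85 x 160 x 30 mm; origin under its centre. To be left alone
- wash_bottle: white bottle 66 mm wide, 180 mm high with spout; origin under its centre. To be left alone
Mind the look-alikes: they are no part of the job. What is shaped like the finished_tube but pink is not meant.

How it is judged (in metres and radians):
On the way, in this order (a step that is already met when the one before it is completed fails the run):
1. the short tube lies in the tray, let go (x of finished_tube in the frame of tray between -0.111 and 0.111 m and y of finished_tube in the frame of tray between -0.066 and 0.066 m and height (world z) of finished_tube below 0.026 m and contact force between the fingers and finished_tube below 0.1 N), for 0.2 s.
2. the long tube is rolling over the stage (it has turned upside down) (angle between next_tube's own z axis and vertical above 2.3 rad).
3. the long tube has come to rest across the middle of the glass (x of next_tube in the frame of stand between -0.009 and 0.009 m and linear speed of next_tube below 0.01 m/s), for 0.3 s.
4. the head is back over the glass, at its stop (value of joint boom below 0.04 rad), for 0.2 s.
At the end, for the whole second after the job is handed in: Short tube flat and at rest in the tray; long tube at rest on the stage, axis within 9 mm of the glass's middle, mid-length within 40 mm of it, along the stand's y within 0.2 rad; boom within 0.04 rad of its stop; rocker on (over 0.24 rad) (all of step 3 and x of finished_tube in the frame of tray between -0.111 and 0.111 m and y of finished_tube in the frame of tray between -0.066 and 0.066 m and height (world z) of finished_tube below 0.026 m and y of next_tube in the frame of stand between -0.04 and 0.04 m and z of next_tube in the frame of stand below 0.06 m and angle between the y axis of next_tube and the y axis of stand, either way round below 0.2 rad and linear speed of finished_tube below 0.01 m/s and value of joint boom below 0.04 rad and value of joint lamp_switch above 0.24 rad); the robot touches nothing.
It fails at once if the long tube is lifted off the stage or falls from it (z of next_tube in the frame of stand above 0.067 m or z of next_tube in the frame of stand below 0.045 m).
It fails at once if the long tube runs on past the glass (its axis beyond the near rim) (x of next_tube in the frame of stand below -0.05 m).
It fails at once if the short tube is dropped or banged down (faster than 0.5 m/s within 30 mm of the tray's floor) (height (world z) of finished_tube below 0.05 m and linear speed of finished_tube above 0.5 m/s).
It fails at once if the head is swung hard (over 1.5 rad/s) (velocity of joint boom below -1.5 rad/s or velocity of joint boom above 1.5 rad/s).
It fails at once if something else on the bench is moved more than 30 mm (distance of any of cup_a, cup_b, cup_c, petri_dishes, forceps, slide_box, wash_bottle from where it was at the start of the episode above 0.03 m).
It also fails if it takes over 72 s, if anything falls off the work surface, if the arm or the gripper's body presses on something with over 40 N, if the wrist force passes 120 N, or if a joint passes its speed limit or range.

### The arm

A 6-joint arm with a two-finger parallel gripper is mounted at the origin on the work surface. World frame = base frame: x ahead of the robot, y to its left, z up, the work surface at z = 0. Lengths are in m, angles in degrees, forces in N, time in s.
With the tool pointing down it reaches from about 0.3 to 0.75 m from the base axis. Payload 8.5 kg.
Tool frame: the origin (TCP) lies midway between the tips of the shut fingers; the grasp point (between the pads) lies 19 mm behind it (env.pinch_z is the z of the grasp point in the tool frame, in m); z points along the fingers, y is the line along which they close (so a half turn about z gives the same grasp; the last joint's range is limited). The gripper opens to 85 mm and grips with 20 to 120 N. Pads are 22 mm wide; open, the fingers measure 114 mm over their backs; the gripper's body (76 mm by 85 mm) begins 54 mm behind the grasp point. The pads swing forward as they close: fully open they stand 13 mm farther back than shut.
Start: joints at [63.581, 21.807, 74.336, -0, 83.858, -12.336], TCP at [0.134, 0.533, 0.231] pointing down, gripper open.
Joint ranges: [-178.18, 178.18], [-50.72, 133.34], [12.68, 142.11], [-81.47, 261.47], [9.98, 163.14], [-165.26, 165.26]. Speed limits (degrees/s): [136.94, 136.94, 180, 180, 180, 180].

### API

Orientations are given as a 3x3 rotation matrix whose columns are the frame's x, y, z axes.
In Python, from rig import env gives the robot as it stands.
- The arm moves only by the tool arm_command, never from a script. Its argument "deltas" is a list of rows, each an object of numbers: "rx", "ry", "rz": the turn, a rotation vector about the tool's x, y, z in rad; "dx", "dy", "dz": the shift along the tool's x, y, z in m; "fingers": the finger opening in m, from 0 to 0.0854. In form: [{"rx": .., "ry": .., "rz": .., "dx": .., "dy": .., "dz": .., "fingers": ..}, ...]. A call has 1 to 12 rows; each row shifts and turns the commanded pose from where the row before left it, along the tool's axes as they then stand; what a row does not reach is not made up. A row lasts 1/10 s, in which the tool goes at most 50 mm and 8.59 degrees, less where a joint would pass 70% of its speed; a pose out of reach is approached as far as the arm can. A call is refused whole if a number of a shift passes 0.05 or a number of a turn 0.15, either way. A call with a gripper value outside its range is refused whole. The fingers move at their own pace and stop on an object; "squeeze" is the grip in N (left out, the last holds). Time passes only in rows, so rows that do not move let the fingers close. It gives the time, the measured TCP pose, the force, the opening and the grip force at its end, in the units of the state.
- env.observe(): the state, without advancing time (a new reading comes with each control period).
- env.get_image(name): name is "side" or "top" or "wrist"; returns a dict with "color" (384x512x3 uint8, blue, green, red), "camera_matrix" (3x3 intrinsics, pixels), "eye" and "orientation" of the camera in the world. Camera axes: x right, y up, looking along -z (the intrinsics and any distortion apply to the point x, -y, -z); pixel columns grow to the right and rows downward; lengths in m; the calibration is good to about 2 mm. A picture is of the moment at which its call begins. There is no depth.
- env.close_job(): hands the job in; it is judged then, once.
Trained networks look in a picture, given as the dict that the camera call returned (one of the last four; its "shot" number tells which), for a name from the list of things; names that differ only in an ending like _2 or _b are one class to them, and where a whole thing is asked for, a point or a joint stands for the part that bears it (a point fixed in the world has none). Each returns a list of dicts, best first, with "p" (0 to 1); they miss things now and then, are a little off and sometimes report something else, mostly with a low value. They report only what shows in the picture. A call takes as long as a camera call. They do not tell look-alikes from the thing itself.
- env.look_for(query, picture): "box" ([left, top, right, bottom] in pixels, round what is visible of it).
- env.tip_of(query, picture): "location" ([column, row] in pixels: a listed point, or the origin of a listed thing).
The state is a dict: "time_s": time; "q": joint angles; "qvel": joint speeds; "joint_efforts": joint torques, N m; "position": TCP position; "tool_rot": TCP orientation; "ft_force": force on the tool from outside, world axes, zero at the start; "wrist_torque": the same for the moment, N m; "grip_width": finger opening in m; "gripper_force": force on a finger pad.
Only numpy, scipy, OpenCV 4.12 (cv2) and the standard library are available. Lean on these libraries where they do the work, as an engineer would, in place of code of your own. Each camera call takes 0.05 s, during which the arm holds its last target. There are 200 camera calls.

## Working session

There is one attempt and no reset: what is moved stays moved. The work goes in short steps, Python scripts to look and compute and a tool call to move; the robot and the scene stay as the last step left them, time stands still between calls to the robot, and variables do not carry over. Pictures are saved under pics/ and viewed, at most 10 in all, crops included, and the job is handed in when it is done.

Besides the shell and the picture viewer there is one more tool, called after "Emit:" as name(argument=value, ...) on one line, values as JSON. arm_command: Moves the arm, as the interface text tells. Its arguments: {"type":"object","properties":{"deltas":{"type":"array"},"squeeze":{"type":"number"}},"required":["deltas"]}

```bash
mkdir -p pics; ls; cat > h.py <<'E'
import sys; sys.path.insert(0,'.')
import numpy as np, cv2
from rig import env
def proj(im,P):
    R=np.array(im['orientation']);c=R.T@(np.array(P,float)-im['eye']);p=np.array([c[0],-c[1],-c[2]]);q=im['camera_matrix']@p
    return q[:2]/q[2]
def ray(im,px,z):
    K=np.array(im['camera_matrix']);d=np.linalg.solve(K,[px[0],px[1],1]);d=np.array(im['orientation'])@np.array([d[0],-d[1],-d[2]])
    e=np.array(im['eye']);return e+d*(z-e[2])/d[2]
E
python3 - <<'E'
from h import *
np.set_printoptions(precision=3,suppress=True)
ims={}
for n in ['top','side']:
    im=env.get_image(n); cv2.imwrite(f'pics/{n}0.png',im['color']);ims[n]=im
    print(n,im['eye'],[k for k in im])
    for q,z in [('glass_centre',.04),('boom_bar',.27),('lens',.148),('finished_tube',.055),('next_tube',.055),('tray',0),('lamp_supply',0),('switch_end',.065),('cup_a',0),('petri_dishes',0),('forceps',0),('slide_box',0),('wash_bottle',0)]:
        for r in env.tip_of(q,im)[:3]:
            print(q,round(r['p'],2),np.array(r['location']),ray(im,r['location'],z))
    for q in ('finished_tube','next_tube','tray'):
        for r in env.look_for(q,im)[:4]: print('box',q,round(r['p'],2),np.array(r['box']))
o=env.observe();print(o['time_s'],o['position'],o['tool_rot'],env.pinch_z)
big=np.hstack([cv2.resize(ims[n]['color'],(800,600)) for n in ['top','side']])
E
```

```text
pics
top [ 0.363 -0.015  1.475] ['color', 'camera_matrix', 'eye', 'orientation', 'shot']
glass_centre 0.56 [294. 208.] [ 0.543 -0.155  0.04 ]
boom_bar 0.62 [207.5 163.3] [0.645 0.098 0.27 ]
lens 0.33 [108.7 193.6] [0.589 0.405 0.148]
finished_tube 0.83 [399.1 171.6] [ 0.649 -0.497  0.055]
finished_tube 0.65 [291.7 128.2] [ 0.804 -0.158  0.055]
next_tube 0.73 [292.  181.1] [ 0.628 -0.151  0.055]
tray 0.3 [202.3 164.5] [0.704 0.141 0.   ]
lamp_supply 0.67 [143.6 270. ] [0.362 0.334 0.   ]
switch_end 0.54 [139.6 254.7] [0.409 0.331 0.065]
cup_a 0.76 [147.6 220.8] [0.52  0.322 0.   ]
cup_a 0.66 [362.3 169.8] [ 0.67  -0.393  0.   ]
cup_a 0.59 [329.3 144.5] [ 0.76  -0.288  0.   ]
petri_dishes 0.64 [319.  280.8] [ 0.311 -0.229  0.   ]
forceps 0.7 [151.  220.2] [0.522 0.311 0.   ]
forceps 0.59 [204.5 269.6] [0.357 0.138 0.   ]
slide_box 0.7 [292.1 209.4] [ 0.544 -0.153  0.   ]
slide_box 0.67 [108.6 193.4] [0.615 0.452 0.   ]
slide_box 0.36 [140.1 255.3] [0.409 0.346 0.   ]
wash_bottle 0.96 [151.6 166.9] [0.701 0.31  0.   ]
box finished_tube 0.77 [388.7 153.3 410.9 186.7]
box finished_tube 0.
[... 899 characters left out ...]
-0.287  0.   ]
cup_a 0.54 [189.6 181.3] [0.527 0.334 0.   ]
petri_dishes 0.94 [245.  299.1] [ 0.32  -0.229  0.   ]
petri_dishes 0.26 [272.5 234.9] [ 0.575 -0.103  0.   ]
forceps 0.66 [226.6 165.6] [0.699 0.298 0.   ]
forceps 0.46 [181.5 228.6] [0.35  0.156 0.   ]
slide_box 0.63 [186.6 157.7] [0.607 0.458 0.   ]
wash_bottle 0.51 [227.5 159.1] [0.729 0.326 0.   ]
box finished_tube 0.58 [374.1 271.7 389.6 307.7]
box finished_tube 0.56 [311.6 197.2 342.9 213.5]
box finished_tube 0.53 [259.4 224.  284.4 245.2]
box next_tube 0.57 [277.  204.6 311.6 234.8]
box tray 0.81 [258.9 268.1 344.  345. ]
1.7 [0.134 0.533 0.231] [[-0.97   0.243  0.   ]
 [ 0.243  0.97   0.   ]
 [-0.     0.    -1.   ]] -0.0187
```

```bash
python3 - <<'E'
import cv2
a=cv2.imread('pics/top0.png')[90:310,80:430];cv2.imwrite('pics/t1.png',cv2.resize(a,(800,503),interpolation=cv2.INTER_CUBIC))
a=cv2.imread('pics/side0.png')[110:360,120:430];cv2.imwrite('pics/s1.png',cv2.resize(a,(744,600),interpolation=cv2.INTER_CUBIC))
E
```

```text
(no output)
```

View pics/t1.png

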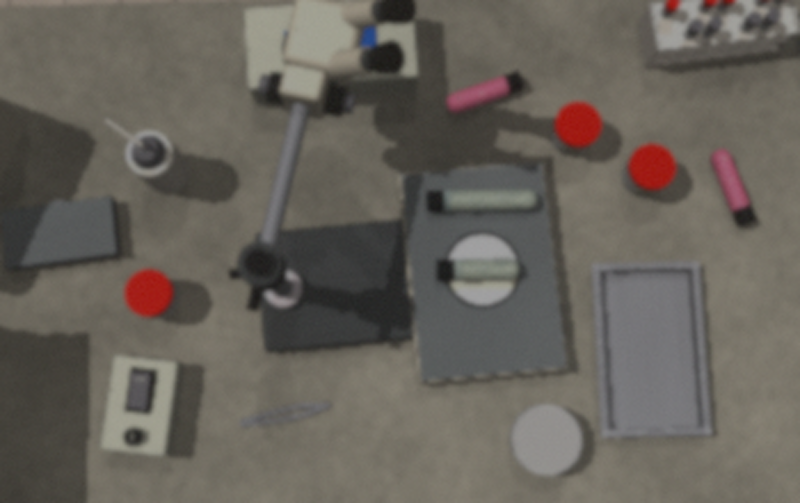

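View pics/s1.png

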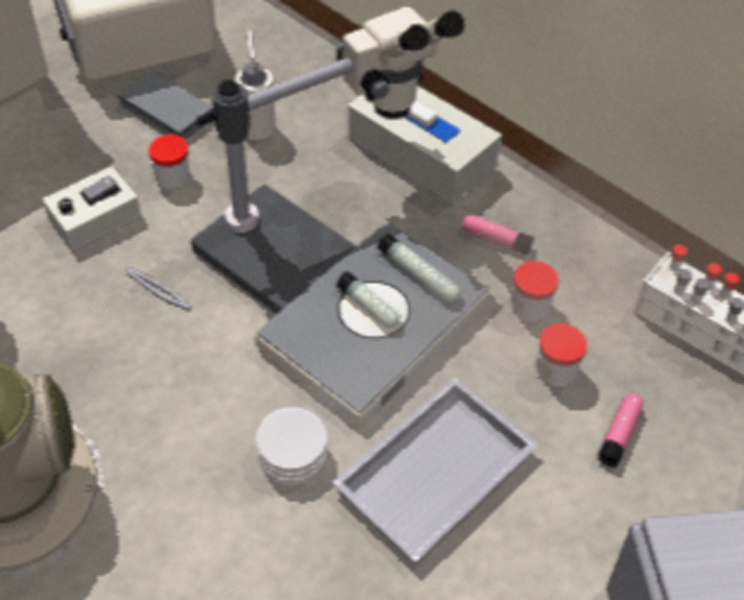

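The top crop shows three kinds of tube. On the stage there is a cream tube on the white glass at crop (478,270), full image about (289,208), and a longer cream tube beyond it at (483,200), full image about (291,178). Two pink tubes lie off the stage at crop (485,92) and (733,187). The cream one on the glass is finished_tube; the pink ones are look-alikes. The tray is at crop (652,350), the boom is swung out, and the lamp supply is at (140,405).

Next I rectify the top view around the stage, tray and switch to measure, which also gives the enlarged crop to confirm.

```bash
cat >> h.py <<'E'
def rect(im,x0,x1,y0,y1,z,s=2000):
    # rows: x decreasing downward, cols: y decreasing to the right; s px per m
    src=np.float32([proj(im,(x,y,z)) for x,y in [(x1,y1),(x1,y0),(x0,y0),(x0,y1)]])
    w,h=int((y1-y0)*s),int((x1-x0)*s)
    M=cv2.getPerspectiveTransform(src,np.float32([[0,0],[w,0],[w,h],[0,h]]))
    return cv2.warpPerspective(im['color'],M,(w,h),flags=cv2.INTER_CUBIC)
E
python3 - <<'E'
from h import *
im=env.get_image('top')
a=rect(im,.36,.74,-.30,.02,.04,1250)
b=rect(im,.28,.66,-.50,-.26,.026,1250)
for k in (a,b):
    for i in range(0,k.shape[0],125): cv2.line(k,(0,i),(8,i),(0,0,255),1)
    for i in range(0,k.shape[1],125): cv2.line(k,(i,0),(i,8),(0,0,255),1)
cv2.imwrite('pics/r1.png',np.hstack([a,b]));print(a.shape,b.shape)
E
```

```text
(475, 400, 3) (475, 300, 3)
```

View pics/r1.png

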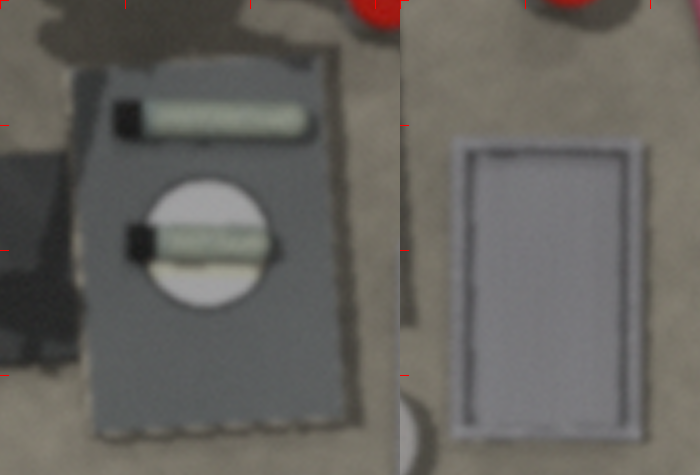

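Read from the rectified view (0.8 mm/px):

| Thing | Pixel | World position (m) | Notes |
|---|---|---|---|
| Glass centre | (207,243) | (0.546, -0.146) | stand yaw about +3° |
| Short cream tube | (198,243) | (0.544, -0.137) | along y, 118 mm long, so finished_tube confirmed |
| Long tube | (210,119) | (0.642, -0.147) | 156 mm long, 96 mm beyond the glass, so it fits |
| Tray | (547,288) | (0.43, -0.378) | unrotated |

The measured sizes agree with the description, so I start moving.

Emit:
arm_command(deltas=[{"dx":-0.03,"dy":-0.038,"fingers":0.085},{"dx":-0.03,"dy":-0.038},{"dx":-0.03,"dy":-0.038},{"dx":-0.03,"dy":-0.038},{"dx":-0.03,"dy":-0.038},{"dx":-0.03,"dy":-0.038},{"dx":-0.03,"dy":-0.038},{"dx":-0.03,"dy":-0.038},{"dx":-0.03,"dy":-0.038},{"dx":-0.03,"dy":-0.038},{"dx":-0.03,"dy":-0.038},{"dx":-0.03,"dy":-0.038}])

```text
invalid input
```

Emit:
arm_command(deltas=[{"rz":0.147},{"rz":0.147},{"rz":0.147},{"rz":0.147},{"rz":0.147},{"rz":0.147},{"rz":0.147},{"rz":0.147},{"rz":0.15}])

```text
invalid input
```

Emit:
arm_command(deltas=[{"rx":0,"ry":0,"rz":0,"dx":-0.03,"dy":-0.038,"dz":0,"fingers":0.085},{"rx":0,"ry":0,"rz":0,"dx":-0.03,"dy":-0.038,"dz":0,"fingers":0.085},{"rx":0,"ry":0,"rz":0,"dx":-0.03,"dy":-0.038,"dz":0,"fingers":0.085},{"rx":0,"ry":0,"rz":0,"dx":-0.03,"dy":-0.038,"dz":0,"fingers":0.085},{"rx":0,"ry":0,"rz":0,"dx":-0.03,"dy":-0.038,"dz":0,"fingers":0.085},{"rx":0,"ry":0,"rz":0,"dx":-0.03,"dy":-0.038,"dz":0,"fingers":0.085},{"rx":0,"ry":0,"rz":0,"dx":-0.03,"dy":-0.038,"dz":0,"fingers":0.085},{"rx":0,"ry":0,"rz":0,"dx":-0.03,"dy":-0.038,"dz":0,"fingers":0.085},{"rx":0,"ry":0,"rz":0,"dx":-0.03,"dy":-0.038,"dz":0,"fingers":0.085},{"rx":0,"ry":0,"rz":0,"dx":-0.03,"dy":-0.038,"dz":0,"fingers":0.085},{"rx":0,"ry":0,"rz":0,"dx":-0.03,"dy":-0.038,"dz":0,"fingers":0.085},{"rx":0,"ry":0,"rz":0,"dx":-0.03,"dy":-0.038,"dz":0,"fingers":0.085}])

```text
time_s: 2.95
position: [0.3724, 0.0014, 0.2316]
tool_rot: [[-0.97, 0.244, 0.001], [0.244, 0.97, -0.0], [-0.001, 0.0, -1.0]]
ft_force: [2.1, 0.3, 0.5]
grip_width: 0.0851
gripper_force: 0.0
```

Emit:
arm_command(deltas=[{"rx":0,"ry":0,"rz":0.147,"dx":0,"dy":0,"dz":0,"fingers":0.085},{"rx":0,"ry":0,"rz":0.147,"dx":0,"dy":0,"dz":0,"fingers":0.085},{"rx":0,"ry":0,"rz":0.147,"dx":0,"dy":0,"dz":0,"fingers":0.085},{"rx":0,"ry":0,"rz":0.147,"dx":0,"dy":0,"dz":0,"fingers":0.085},{"rx":0,"ry":0,"rz":0.147,"dx":0,"dy":0,"dz":0,"fingers":0.085},{"rx":0,"ry":0,"rz":0.147,"dx":0,"dy":0,"dz":0,"fingers":0.085},{"rx":0,"ry":0,"rz":0.147,"dx":0,"dy":0,"dz":0,"fingers":0.085},{"rx":0,"ry":0,"rz":0.147,"dx":0,"dy":0,"dz":0,"fingers":0.085},{"rx":0,"ry":0,"rz":0.148,"dx":0,"dy":0,"dz":0,"fingers":0.085}])

```text
time_s: 3.85
position: [0.372, 0.0036, 0.2314]
tool_rot: [[0.005, 1.0, 0.0], [1.0, -0.005, -0.0], [-0.0, 0.0, -1.0]]
ft_force: [-0.5, 1.1, 0.4]
grip_width: 0.085
gripper_force: 0.0
```

Emit:
arm_command(deltas=[{"rx":0,"ry":0,"rz":0,"dx":-0.03,"dy":0.03,"dz":0,"fingers":0.085},{"rx":0,"ry":0,"rz":0,"dx":-0.03,"dy":0.03,"dz":0,"fingers":0.085},{"rx":0,"ry":0,"rz":0,"dx":-0.03,"dy":0.03,"dz":0,"fingers":0.085},{"rx":0,"ry":0,"rz":0,"dx":-0.03,"dy":0.03,"dz":0,"fingers":0.085},{"rx":0,"ry":0,"rz":0,"dx":-0.02,"dy":0.03,"dz":0,"fingers":0.085},{"rx":0,"ry":0,"rz":0,"dx":0,"dy":0,"dz":0,"fingers":0.085}])

```text
time_s: 4.45
position: [0.5245, -0.1388, 0.2303]
tool_rot: [[0.001, 1.0, 0.0], [1.0, -0.001, -0.0], [-0.0, 0.0, -1.0]]
ft_force: [0.2, 0.4, -0.3]
grip_width: 0.0852
gripper_force: 0.0
```

```bash
python3 - <<'E'
from h import *
np.set_printoptions(precision=4,suppress=True)
im=env.get_image('wrist');o=env.observe();print(o['position'],o['tool_rot'],o['q'],im['eye'],o['time_s'])
for q,z in [('glass_centre',.04),('finished_tube',.055),('next_tube',.055)]:
    for r in env.tip_of(q,im)[:3]: print(q,round(r['p'],2),np.array(r['location']),ray(im,r['location'],z))
cv2.imwrite('pics/w1.png',im['color'])
cv2.imwrite('pics/w1r.png',rect(im,.36,.72,-.30,.02,.055,1500))
E
```

```text
[ 0.523  -0.1373  0.2304] [[ 0.      1.     -0.001 ]
 [ 1.     -0.      0.0005]
 [ 0.0005 -0.001  -1.    ]] [-27.2608  20.9356  75.8661   0.0015  83.2605 -27.2608] [ 0.5254 -0.0641  0.3712] 4.5
glass_centre 0.71 [276.5 164. ] [ 0.5434 -0.1386  0.04  ]
finished_tube 0.8 [276.6 165.5] [ 0.5427 -0.1368  0.055 ]
finished_tube 0.8 [504.2 175.6] [ 0.7705 -0.1475  0.055 ]
next_tube 0.89 [374.2 172.4] [ 0.6401 -0.144   0.055 ]
```

View pics/w1r.png

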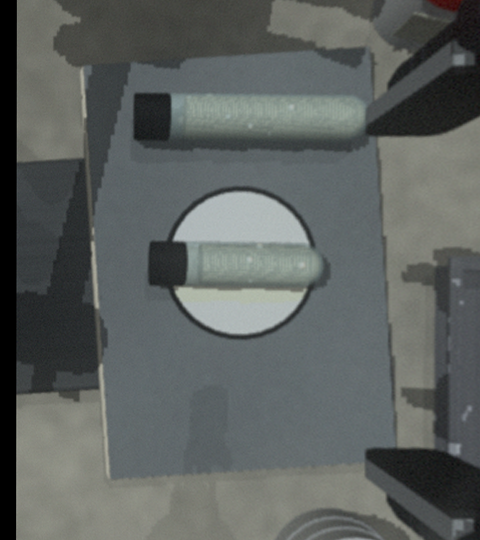

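Wrist view: short tube cols 148–322 at row 264, giving (0.544, -0.137). The glass circle centre at (241,263) gives (0.5455, -0.1445). The long tube at (252,117) gives (0.642, -0.148). All agree with the top view, so I go down.

Emit:
arm_command(deltas=[{"rx":0,"ry":0,"rz":0,"dx":0,"dy":0.011,"dz":0.03,"fingers":0.085},{"rx":0,"ry":0,"rz":0,"dx":0,"dy":0.01,"dz":0.04,"fingers":0.085},{"rx":0,"ry":0,"rz":0,"dx":0,"dy":0,"dz":0.04,"fingers":0.085},{"rx":0,"ry":0,"rz":0,"dx":0,"dy":0,"dz":0.03,"fingers":0.085},{"rx":0,"ry":0,"rz":0,"dx":0,"dy":0,"dz":0.02,"fingers":0.085},{"rx":0,"ry":0,"rz":0,"dx":0,"dy":0,"dz":0.015,"fingers":0.085},{"rx":0,"ry":0,"rz":0,"dx":0,"dy":0,"dz":0.011,"fingers":0.085},{"rx":0,"ry":0,"rz":0,"dx":0,"dy":0,"dz":0,"fingers":0.085}])

```text
time_s: 5.45
position: [0.5424, -0.1357, 0.0447]
tool_rot: [[-0.001, 1.0, -0.002], [1.0, 0.001, 0.001], [0.001, -0.002, -1.0]]
ft_force: [-0.3, 0.4, 0.8]
grip_width: 0.0852
gripper_force: 0.0
```

Emit:
arm_command(squeeze=25, deltas=[{"rx":0,"ry":0,"rz":0,"dx":0,"dy":0,"dz":0,"fingers":0.05},{"rx":0,"ry":0,"rz":0,"dx":0,"dy":0,"dz":0,"fingers":0.035},{"rx":0,"ry":0,"rz":0,"dx":0,"dy":0,"dz":0,"fingers":0.02},{"rx":0,"ry":0,"rz":0,"dx":0,"dy":0,"dz":0,"fingers":0.02},{"rx":0,"ry":0,"rz":0,"dx":0,"dy":0,"dz":0,"fingers":0.02},{"rx":0,"ry":0,"rz":0,"dx":0,"dy":0,"dz":0,"fingers":0.02},{"rx":0,"ry":0,"rz":0,"dx":0,"dy":0,"dz":0,"fingers":0.02},{"rx":0,"ry":0,"rz":0,"dx":0,"dy":0,"dz":0,"fingers":0.02}])

```text
time_s: 6.25
position: [0.5435, -0.1363, 0.046]
tool_rot: [[-0.001, 1.0, 0.001], [1.0, 0.001, -0.0], [-0.0, 0.001, -1.0]]
ft_force: [-0.9, 0.9, 6.6]
grip_width: 0.0285
gripper_force: 24.7
```

Emit:
arm_command(deltas=[{"rx":0,"ry":0,"rz":0,"dx":0,"dy":0,"dz":-0.02,"fingers":0.02},{"rx":0,"ry":0,"rz":0,"dx":0,"dy":0,"dz":-0.03,"fingers":0.02},{"rx":0,"ry":0,"rz":0,"dx":0,"dy":0,"dz":-0.03,"fingers":0.02},{"rx":0,"ry":0,"rz":0,"dx":0,"dy":0,"dz":-0.02,"fingers":0.02},{"rx":0,"ry":0,"rz":0,"dx":-0.02,"dy":-0.01,"dz":0,"fingers":0.02},{"rx":0,"ry":0,"rz":0,"dx":-0.04,"dy":-0.02,"dz":0,"fingers":0.02},{"rx":0,"ry":0,"rz":0,"dx":-0.04,"dy":-0.02,"dz":0,"fingers":0.02},{"rx":0,"ry":0,"rz":0,"dx":-0.04,"dy":-0.02,"dz":0,"fingers":0.02},{"rx":0,"ry":0,"rz":0,"dx":-0.04,"dy":-0.02,"dz":0,"fingers":0.02},{"rx":0,"ry":0,"rz":0,"dx":-0.04,"dy":-0.015,"dz":0,"fingers":0.02},{"rx":0,"ry":0,"rz":0,"dx":-0.02,"dy":-0.01,"dz":0,"fingers":0.02}])

```text
time_s: 7.35
position: [0.4269, -0.3793, 0.1451]
tool_rot: [[0.001, 1.0, -0.0], [1.0, -0.001, -0.001], [-0.001, -0.0, -1.0]]
ft_force: [-0.3, 0.5, -1.0]
grip_width: 0.029
gripper_force: 25.1
```

Emit:
arm_command(deltas=[{"rx":0,"ry":0,"rz":0.13,"dx":0,"dy":0,"dz":0,"fingers":0.02},{"rx":0,"ry":0,"rz":0.145,"dx":0,"dy":0,"dz":0,"fingers":0.02},{"rx":0,"ry":0,"rz":0.145,"dx":0,"dy":0,"dz":0,"fingers":0.02},{"rx":0,"ry":0,"rz":0.145,"dx":0,"dy":0,"dz":0,"fingers":0.02},{"rx":0,"ry":0,"rz":0.145,"dx":0,"dy":0,"dz":0,"fingers":0.02},{"rx":0,"ry":0,"rz":0.145,"dx":0,"dy":0,"dz":0,"fingers":0.02},{"rx":0,"ry":0,"rz":0.145,"dx":0,"dy":0,"dz":0,"fingers":0.02},{"rx":0,"ry":0,"rz":0.145,"dx":0,"dy":0,"dz":0,"fingers":0.02},{"rx":0,"ry":0,"rz":0.145,"dx":0,"dy":0,"dz":0,"fingers":0.02},{"rx":0,"ry":0,"rz":0.145,"dx":0,"dy":0,"dz":0,"fingers":0.02},{"rx":0,"ry":0,"rz":0.136,"dx":0,"dy":0,"dz":0,"fingers":0.02}])

```text
time_s: 8.45
position: [0.4283, -0.3763, 0.1451]
tool_rot: [[1.0, -0.005, -0.0], [-0.005, -1.0, 0.0], [-0.0, -0.0, -1.0]]
ft_force: [-0.0, 0.2, -0.9]
grip_width: 0.0287
gripper_force: 25.1
```

```bash
python3 - <<'E'
from h import *
np.set_printoptions(precision=4,suppress=True)
ims={n:env.get_image(n) for n in ('top','side','wrist')};o=env.observe();print(o['position'],o['tool_rot'],o['q'],o['time_s'])
for n,im in ims.items():
    for q,z in [('tray',0),('finished_tube',o['position'][2]+.012)]:
        for r in env.tip_of(q,im)[:3]: print(n,q,round(r['p'],2),np.array(r['location']),ray(im,r['location'],z))
cv2.imwrite('pics/m2.png',np.hstack([cv2.resize(ims['side']['color'][200:384,180:430],(400,294)),cv2.resize(ims['wrist']['color'],(400,294))]))
E
```

```text
[ 0.4283 -0.3763  0.1451] [[ 1.      0.0038 -0.0003]
 [ 0.0038 -1.      0.0003]
 [-0.0003 -0.0003 -1.    ]] [-53.1924  28.0838  78.9653  -0.0036  72.9769  36.5933] 8.6
top tray 0.55 [364.7 246.9] [ 0.4145 -0.3832  0.    ]
top finished_tube 0.81 [291.1 128.2] [ 0.7722 -0.146   0.1571]
top finished_tube 0.73 [399.2 169.3] [ 0.6357 -0.4628  0.1571]
side tray 0.64 [300.6 310.2] [ 0.4218 -0.383   0.    ]
side finished_tube 0.61 [380.1 287.3] [ 0.5751 -0.5468  0.1571]
side finished_tube 0.47 [305.2 284.3] [ 0.4238 -0.3869  0.1571]
wrist finished_tube 0.9 [258.7 261.3] [ 0.4307 -0.3757  0.1571]
```

View pics/m2.png

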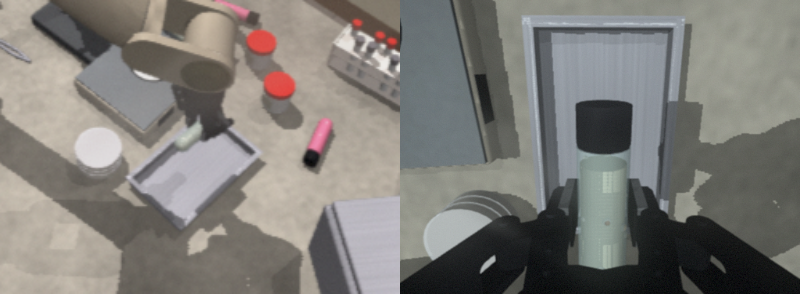

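The tube is held, aligned with the tray's long side and over its middle. I lower it, release it and rise.

Emit:
arm_command(deltas=[{"rx":0,"ry":0,"rz":0,"dx":0,"dy":0,"dz":0.025,"fingers":0.02},{"rx":0,"ry":0,"rz":0,"dx":0,"dy":0,"dz":0.025,"fingers":0.02},{"rx":0,"ry":0,"rz":0,"dx":0,"dy":0,"dz":0.025,"fingers":0.02},{"rx":0,"ry":0,"rz":0,"dx":0,"dy":0,"dz":0.02,"fingers":0.02},{"rx":0,"ry":0,"rz":0,"dx":0,"dy":0,"dz":0.015,"fingers":0.02},{"rx":0,"ry":0,"rz":0,"dx":0,"dy":0,"dz":0.01,"fingers":0.02},{"rx":0,"ry":0,"rz":0,"dx":0,"dy":0,"dz":0.008,"fingers":0.02},{"rx":0,"ry":0,"rz":0,"dx":0,"dy":0,"dz":0.005,"fingers":0.02},{"rx":0,"ry":0,"rz":0,"dx":0,"dy":0,"dz":0.001,"fingers":0.02},{"rx":0,"ry":0,"rz":0,"dx":0,"dy":0,"dz":0,"fingers":0.02}])

```text
time_s: 9.9
position: [0.4286, -0.3766, 0.0117]
tool_rot: [[1.0, 0.001, 0.0], [0.001, -1.0, -0.001], [0.0, 0.001, -1.0]]
ft_force: [-1.0, -1.1, -1.4]
grip_width: 0.0289
gripper_force: 25.1
```

Emit:
arm_command(deltas=[{"rx":0,"ry":0,"rz":0,"dx":0,"dy":0,"dz":0.001,"fingers":0.02},{"rx":0,"ry":0,"rz":0,"dx":0,"dy":0,"dz":0.001,"fingers":0.02},{"rx":0,"ry":0,"rz":0,"dx":0,"dy":0,"dz":0,"fingers":0.033},{"rx":0,"ry":0,"rz":0,"dx":0,"dy":0,"dz":0,"fingers":0.038},{"rx":0,"ry":0,"rz":0,"dx":0,"dy":0,"dz":0,"fingers":0.045},{"rx":0,"ry":0,"rz":0,"dx":0,"dy":0,"dz":0,"fingers":0.05},{"rx":0,"ry":0,"rz":0,"dx":0,"dy":0,"dz":-0.01,"fingers":0.05},{"rx":0,"ry":0,"rz":0,"dx":0,"dy":0,"dz":-0.03,"fingers":0.05},{"rx":0,"ry":0,"rz":0,"dx":0,"dy":0,"dz":-0.04,"fingers":0.05},{"rx":0,"ry":0,"rz":0,"dx":0,"dy":0,"dz":-0.04,"fingers":0.05},{"rx":0,"ry":0,"rz":0,"dx":0,"dy":0,"dz":-0.03,"fingers":0.05},{"rx":0,"ry":0,"rz":0,"dx":0,"dy":0,"dz":0,"fingers":0.05}])

```text
time_s: 11.1
position: [0.4295, -0.3777, 0.1644]
tool_rot: [[1.0, 0.001, 0.005], [0.001, -1.0, -0.007], [0.005, 0.007, -1.0]]
ft_force: [-0.3, -0.3, -0.5]
grip_width: 0.0501
gripper_force: 0.0
```

```bash
python3 - <<'E'
from h import *
np.set_printoptions(precision=4,suppress=True)
im=env.get_image('wrist');o=env.observe();print(o['position'],o['grip_width'],o['time_s'])
for r in env.tip_of('finished_tube',im)[:3]: print(round(r['p'],2),np.array(r['location']),ray(im,r['location'],.019))
for r in env.look_for('finished_tube',im)[:3]: b=r['box'];print(round(r['p'],2),np.array(b),ray(im,b[:2],.019),ray(im,b[2:],.019))
cv2.imwrite('pics/w3.png',im['color'])
E
```

```text
[ 0.4288 -0.3768  0.1618] 0.04982500078885349 11.15
0.84 [257.5 178.1] [ 0.4283 -0.3767  0.019 ]
0.97 [241.5 113.5 278.  236. ] [ 0.4856 -0.3631  0.019 ] [ 0.371  -0.3963  0.019 ]
```

The short tube lies at (0.428, -0.377), let go. Next I triangulate the eyepieces and boom from both views to check clearance, then go behind the long tube.

```bash
python3 - <<'E'
from h import *
np.set_printoptions(precision=3,suppress=True)
t=env.get_image('top');s=env.get_image('side')
def tri(a,b):
    A=[];B=[]
    for im,p in ((t,a),(s,b)):
        e=np.array(im['eye']);d=ray(im,p,0)-e;d/=np.linalg.norm(d);M=np.eye(3)-np.outer(d,d);A.append(M);B.append(M@e)
    return np.linalg.lstsq(np.vstack(A),np.hstack(B),rcond=None)[0]
print('eye1',tri((248.4,115),(291.7,125.4)));print('eye2',tri((252.8,94.4),(307.5,119.2)))
for q in ('boom_bar','lens','switch_end'):
    a=env.tip_of(q,t)[:1];b=env.tip_of(q,s)[:1]
    if a and b: print(q,a[0]['location'],b[0]['location'],tri(a[0]['location'],b[0]['location']))
# bar ends: pole top & head joint at z .27
for p in ((203,197),(212,141)): print(ray(t,p,.27))
E
```

```text
eye1 [ 0.745 -0.017  0.368]
eye2 [ 0.802 -0.032  0.37 ]
boom_bar [204.8, 164.7] [245.5, 145.1] [0.641 0.106 0.268]
[0.552 0.111 0.27 ]
[0.707 0.085 0.27 ]
```

Emit:
arm_command(deltas=[{"rx":0,"ry":0,"rz":0,"dx":0,"dy":-0.02,"dz":-0.01,"fingers":0.085},{"rx":0,"ry":0,"rz":0,"dx":0.02,"dy":-0.04,"dz":-0.01,"fingers":0.085},{"rx":0,"ry":0,"rz":0,"dx":0.02,"dy":-0.04,"dz":0,"fingers":0.085},{"rx":0,"ry":0,"rz":0,"dx":0.02,"dy":-0.04,"dz":0,"fingers":0.085},{"rx":0,"ry":0,"rz":0,"dx":0.03,"dy":-0.04,"dz":0,"fingers":0.085},{"rx":0,"ry":0,"rz":0,"dx":0.04,"dy":-0.03,"dz":0,"fingers":0.085},{"rx":0,"ry":0,"rz":0,"dx":0.04,"dy":-0.02,"dz":0,"fingers":0.085},{"rx":0,"ry":0,"rz":0,"dx":0.04,"dy":0,"dz":0,"fingers":0.085},{"rx":0,"ry":0,"rz":0,"dx":0.02,"dy":0,"dz":0,"fingers":0.085},{"rx":0,"ry":0,"rz":0,"dx":0,"dy":0,"dz":0,"fingers":0.085}])

```text
time_s: 12.65
position: [0.6599, -0.1457, 0.178]
tool_rot: [[1.0, 0.002, -0.0], [0.002, -1.0, 0.0], [-0.0, -0.0, -1.0]]
ft_force: [-0.0, -0.7, 0.0]
grip_width: 0.0849
gripper_force: 0.0
```

```bash
python3 - <<'E'
from h import *
np.set_printoptions(precision=4,suppress=True)
im=env.get_image('wrist');o=env.observe();print(o['position'],o['q'],o['time_s'],o['ft_force'])
for r in env.tip_of('next_tube',im)[:2]: print(round(r['p'],2),np.array(r['location']),ray(im,r['location'],.055))
for r in env.look_for('next_tube',im)[:2]: b=r['box'];print(round(r['p'],2),np.array(b),ray(im,b[:2],.055),ray(im,b[2:],.055))
cv2.imwrite('pics/w4.png',im['color'])
E
```

```text
[ 0.6587 -0.1459  0.1783] [-22.5187  36.7047  56.9155  -0.0045  86.4463  67.3889] 12.7 [-0.231  -0.1028  0.3233]
0.76 [258.6 202. ] [ 0.6429 -0.1447  0.055 ]
0.63 [166.5 183.1 352.3 221.4] [ 0.6595 -0.0673  0.055 ] [ 0.6251 -0.2263  0.055 ]
```

Emit:
arm_command(deltas=[{"rx":0,"ry":0,"rz":0,"dx":0.012,"dy":0,"dz":0,"fingers":0.085},{"rx":0,"ry":0,"rz":0,"dx":0.012,"dy":0,"dz":0.01,"fingers":0.085},{"rx":0,"ry":0,"rz":0,"dx":0,"dy":0,"dz":0.02,"fingers":0.085},{"rx":0,"ry":0,"rz":0,"dx":0,"dy":0,"dz":0.02,"fingers":0.085},{"rx":0,"ry":0,"rz":0,"dx":0,"dy":0,"dz":0.02,"fingers":0.085},{"rx":0,"ry":0,"rz":0,"dx":0,"dy":0,"dz":0.02,"fingers":0.085},{"rx":0,"ry":0,"rz":0,"dx":0,"dy":0,"dz":0.02,"fingers":0.085},{"rx":0,"ry":0,"rz":0,"dx":0,"dy":0,"dz":0.014,"fingers":0.085},{"rx":0,"ry":0,"rz":0,"dx":0,"dy":0,"dz":0.01,"fingers":0.085},{"rx":0,"ry":0,"rz":0,"dx":0,"dy":0,"dz":0.01,"fingers":0.085},{"rx":0,"ry":0,"rz":0,"dx":0,"dy":0,"dz":0,"fingers":0.085}])

```text
time_s: 13.9
position: [0.6817, -0.1461, 0.0341]
tool_rot: [[1.0, 0.001, -0.002], [0.001, -1.0, 0.001], [-0.002, -0.001, -1.0]]
ft_force: [-0.5, 0.8, -0.4]
grip_width: 0.085
gripper_force: 0.0
```

```bash
python3 - <<'E'
from h import *
np.set_printoptions(precision=4,suppress=True)
im=env.get_image('wrist');o=env.observe();print(o['position'],o['time_s'],o['ft_force'])
for r in env.tip_of('next_tube',im)[:2]: print(round(r['p'],2),np.array(r['location']),ray(im,r['location'],.055))
for r in env.look_for('next_tube',im)[:2]: b=r['box'];print(round(r['p'],2),np.array(b),ray(im,b[:2],.055),ray(im,b[2:],.055))
s=env.get_image('side')
cv2.imwrite('pics/m5.png',np.hstack([cv2.resize(s['color'][110:300,180:430],(400,304)),cv2.resize(im['color'],(400,304))]))
E
```

```text
[ 0.6822 -0.1462  0.0351] 13.95 [-0.3075 -0.6444 -0.2086]
0.91 [260.5 349.2] [ 0.6446 -0.1462  0.055 ]
0.97 [ 75.9 315.4 375.6 383.1] [ 0.6627 -0.0658  0.055 ] [ 0.625  -0.2003  0.055 ]
```

View pics/m5.png

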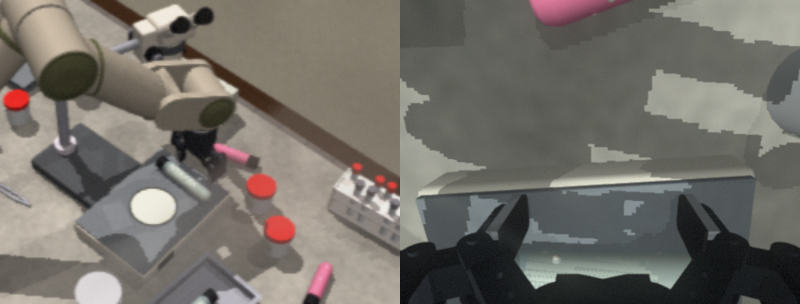

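The fingers stand behind the long tube on both sides of its middle; in the wrist view it lies between them at (560,265). I now push at 40 mm/s along -x.

Emit:
arm_command(deltas=[{"rx":0,"ry":0,"rz":0,"dx":-0.004,"dy":0,"dz":0,"fingers":0.085},{"rx":0,"ry":0,"rz":0,"dx":-0.004,"dy":0,"dz":0,"fingers":0.085},{"rx":0,"ry":0,"rz":0,"dx":-0.004,"dy":0,"dz":0,"fingers":0.085},{"rx":0,"ry":0,"rz":0,"dx":-0.004,"dy":0,"dz":0,"fingers":0.085},{"rx":0,"ry":0,"rz":0,"dx":-0.004,"dy":0,"dz":0,"fingers":0.085},{"rx":0,"ry":0,"rz":0,"dx":-0.004,"dy":0,"dz":0,"fingers":0.085},{"rx":0,"ry":0,"rz":0,"dx":-0.004,"dy":0,"dz":0,"fingers":0.085},{"rx":0,"ry":0,"rz":0,"dx":-0.004,"dy":0,"dz":0,"fingers":0.085},{"rx":0,"ry":0,"rz":0,"dx":-0.004,"dy":0,"dz":0,"fingers":0.085},{"rx":0,"ry":0,"rz":0,"dx":-0.004,"dy":0,"dz":0,"fingers":0.085},{"rx":0,"ry":0,"rz":0,"dx":-0.003,"dy":0,"dz":0,"fingers":0.085},{"rx":0,"ry":0,"rz":0,"dx":-0.002,"dy":0,"dz":0,"fingers":0.085}])

```text
time_s: 15.3
position: [0.637, -0.1462, 0.0353]
tool_rot: [[1.0, 0.001, -0.0], [0.001, -1.0, 0.0], [-0.0, -0.0, -1.0]]
ft_force: [-0.6, 0.2, 0.3]
grip_width: 0.0852
gripper_force: 0.0
```

```bash
cat > loc.py <<'E'
from h import *
np.set_printoptions(precision=4,suppress=True)
o=env.observe();print(o['position'],o['time_s'],o['ft_force'])
for n in ('wrist','side','top'):
    im=env.get_image(n)
    for r in env.tip_of('next_tube',im)[:2]: print(n,round(r['p'],2),np.array(r['location']),ray(im,r['location'],.055))
    for r in env.look_for('next_tube',im)[:2]: b=r['box'];print(' box',round(r['p'],2),np.array(b),ray(im,b[:2],.055),ray(im,b[2:],.055))
    cv2.imwrite(f'pics/l_{n}.png',im['color'])
E
python3 loc.py
```

```text
[ 0.637  -0.1462  0.0353] 15.3 [-0.5504  0.2277  0.2694]
wrist 0.6 [260.9 324.7] [ 0.6121 -0.1466  0.055 ]
 box 0.69 [ 83.9 288.6 372.5 363.4] [ 0.6306 -0.0708  0.055 ] [ 0.5906 -0.1983  0.055 ]
side 0.59 [289.9 222.6] [ 0.6287 -0.1366  0.055 ]
 box 0.75 [ 81.7 178.4 133.8 205.2] [0.6572 0.5216 0.055 ] [0.5656 0.3538 0.055 ]
```

Emit:
arm_command(deltas=[{"rx":0,"ry":0,"rz":0,"dx":-0.004,"dy":0,"dz":0,"fingers":0.085},{"rx":0,"ry":0,"rz":0,"dx":-0.004,"dy":0,"dz":0,"fingers":0.085},{"rx":0,"ry":0,"rz":0,"dx":-0.004,"dy":0,"dz":0,"fingers":0.085},{"rx":0,"ry":0,"rz":0,"dx":-0.004,"dy":0,"dz":0,"fingers":0.085},{"rx":0,"ry":0,"rz":0,"dx":-0.004,"dy":0,"dz":0,"fingers":0.085},{"rx":0,"ry":0,"rz":0,"dx":-0.004,"dy":0,"dz":0,"fingers":0.085},{"rx":0,"ry":0,"rz":0,"dx":-0.004,"dy":0,"dz":0,"fingers":0.085},{"rx":0,"ry":0,"rz":0,"dx":-0.004,"dy":0,"dz":0,"fingers":0.085},{"rx":0,"ry":0,"rz":0,"dx":-0.004,"dy":0,"dz":0,"fingers":0.085},{"rx":0,"ry":0,"rz":0,"dx":-0.003,"dy":0,"dz":0,"fingers":0.085},{"rx":0,"ry":0,"rz":0,"dx":-0.003,"dy":0,"dz":0,"fingers":0.085},{"rx":0,"ry":0,"rz":0,"dx":-0.002,"dy":0,"dz":0,"fingers":0.085}])

```text
time_s: 16.95
position: [0.593, -0.1462, 0.0353]
tool_rot: [[1.0, 0.001, -0.0], [0.001, -1.0, 0.0], [-0.0, -0.0, -1.0]]
ft_force: [-0.4, 0.4, -0.3]
grip_width: 0.0848
gripper_force: 0.0
```

```bash
python3 loc.py
```

```text
[ 0.593  -0.1462  0.0353] 16.95 [-0.397   0.3561 -0.2877]
wrist 0.66 [258.5 323.3] [ 0.5688 -0.1455  0.055 ]
 box 0.65 [ 87.1 287.8 374.5 362.4] [ 0.587  -0.0723  0.055 ] [ 0.5472 -0.1992  0.055 ]
side 0.75 [281.9 232.5] [ 0.5752 -0.1482  0.055 ]
 box 0.68 [266.6 216.8 299.6 247.7] [ 0.5875 -0.0581  0.055 ] [ 0.5711 -0.2372  0.055 ]
 box 0.3 [332.  221.1 352.5 244.3] [ 0.7433 -0.238   0.055 ] [ 0.7134 -0.3546  0.055 ]
 box 0.33 [134.5 207.7 159.9 228.1] [0.5575 0.3514 0.055 ] [0.4904 0.2708 0.055 ]
```

Emit:
arm_command(deltas=[{"rx":0,"ry":0,"rz":0,"dx":-0.003,"dy":0,"dz":0,"fingers":0.085},{"rx":0,"ry":0,"rz":0,"dx":-0.003,"dy":0,"dz":0,"fingers":0.085},{"rx":0,"ry":0,"rz":0,"dx":-0.003,"dy":0,"dz":0,"fingers":0.085},{"rx":0,"ry":0,"rz":0,"dx":-0.003,"dy":0,"dz":0,"fingers":0.085},{"rx":0,"ry":0,"rz":0,"dx":-0.003,"dy":0,"dz":0,"fingers":0.085},{"rx":0,"ry":0,"rz":0,"dx":-0.002,"dy":0,"dz":0,"fingers":0.085},{"rx":0,"ry":0,"rz":0,"dx":-0.002,"dy":0,"dz":0,"fingers":0.085},{"rx":0,"ry":0,"rz":0,"dx":-0.001,"dy":0,"dz":0,"fingers":0.085},{"rx":0,"ry":0,"rz":0,"dx":0,"dy":0,"dz":0,"fingers":0.085},{"rx":0,"ry":0,"rz":0,"dx":0.004,"dy":0,"dz":0,"fingers":0.085},{"rx":0,"ry":0,"rz":0,"dx":0.006,"dy":0,"dz":0,"fingers":0.085},{"rx":0,"ry":0,"rz":0,"dx":0.01,"dy":0,"dz":0,"fingers":0.085}])

```text
time_s: 18.6
position: [0.5937, -0.1463, 0.0354]
tool_rot: [[1.0, 0.001, 0.0], [0.001, -1.0, -0.0], [0.0, 0.0, -1.0]]
ft_force: [-0.0, 0.2, 0.3]
grip_width: 0.0851
gripper_force: 0.0
```

```bash
python3 loc.py
```

```text
[ 0.5937 -0.1463  0.0354] 18.6 [-0.0179  0.1502  0.2925]
wrist 0.61 [259.9 358. ] [ 0.5504 -0.1462  0.055 ]
 box 0.44 [  0.2   3.3 496.3 384. ] [ 0.6962 -0.0601  0.055 ] [ 0.5351 -0.2583  0.055 ]
side 0.56 [278.5 235.3] [ 0.5575 -0.1486  0.055 ]
 box 0.86 [262.8 222.8 297.2 251. ] [ 0.5576 -0.0688  0.055 ] [ 0.5548 -0.2409  0.055 ]
top 0.65 [138.7 255.7] [0.4062 0.3366 0.055 ]
 box 0.29 [183.7  85.8 328.8 255.8] [0.9601 0.1932 0.055 ] [ 0.3884 -0.2557  0.055 ]
```

Emit:
arm_command(deltas=[{"rx":0,"ry":0,"rz":0,"dx":0.002,"dy":0,"dz":-0.02,"fingers":0.085},{"rx":0,"ry":0,"rz":0,"dx":0,"dy":0,"dz":-0.03,"fingers":0.085},{"rx":0,"ry":0,"rz":0,"dx":0,"dy":0,"dz":-0.04,"fingers":0.085},{"rx":0,"ry":0,"rz":0,"dx":0,"dy":0,"dz":-0.04,"fingers":0.085},{"rx":0,"ry":0,"rz":0,"dx":-0.02,"dy":0,"dz":-0.03,"fingers":0.085},{"rx":0,"ry":0,"rz":0,"dx":-0.03,"dy":0,"dz":-0.02,"fingers":0.085},{"rx":0,"ry":0,"rz":0,"dx":-0.03,"dy":0,"dz":0,"fingers":0.085},{"rx":0,"ry":0,"rz":0,"dx":-0.03,"dy":0,"dz":0,"fingers":0.085},{"rx":0,"ry":0,"rz":0,"dx":0,"dy":0,"dz":0,"fingers":0.085},{"rx":0,"ry":0,"rz":0,"dx":0,"dy":0,"dz":0,"fingers":0.085}])

```text
time_s: 20.05
position: [0.4852, -0.1465, 0.2158]
tool_rot: [[1.0, 0.0, 0.001], [0.0, -1.0, -0.0], [0.001, 0.0, -1.0]]
ft_force: [-0.2, -0.8, 0.2]
grip_width: 0.0851
gripper_force: 0.0
```

```bash
python3 loc.py; python3 - <<'E'
from h import *
im=env.get_image('wrist');cv2.imwrite('pics/w6r.png',rect(im,.46,.70,-.26,-.02,.055,2000))
print(im['eye'])
E
```

```text
[ 0.4852 -0.1465  0.2158] 20.05 [-0.1989 -0.8013  0.2489]
wrist 0.85 [258.1 106.3] [ 0.5459 -0.1452  0.055 ]
 box 0.57 [  1.5   0.  370.  251.4] [0.6308 0.0654 0.055 ] [ 0.4014 -0.2596  0.055 ]
side 0.61 [277.3 233.9] [ 0.5589 -0.1412  0.055 ]
 box 0.89 [260.6 219.5 297.2 251. ] [ 0.5627 -0.0521  0.055 ] [ 0.5548 -0.2409  0.055 ]
 box 0.34 [187.9 228.8 193.1 235.8] [0.3445 0.099  0.055 ] [0.3382 0.0608 0.055 ]
top 0.66 [139.4 254.6] [0.4096 0.3345 0.055 ]
 box 0.69 [266.8 204.4 278.  211.9] [ 0.5557 -0.0682  0.055 ] [ 0.5307 -0.1028  0.055 ]
 box 0.61 [135.4 250.6 147.6 265.9] [0.4223 0.3471 0.055 ] [0.374  0.3086 0.055 ]
[ 0.56070964 -0.14594175  0.3561132 ]
```

View pics/w6r.png

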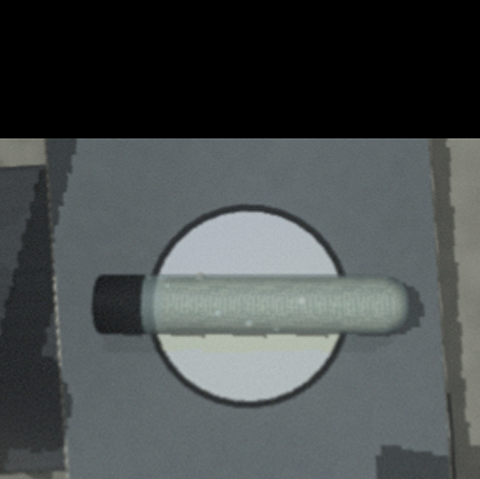

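The tube's axis is at row 304 and the glass centre at row 306, so it is +1.7 mm off; along its length (cols 93–410) it is within 2 mm. That step is done. Next the boom: its bar measures 1.27 rad and 114 mm from the computed pole position, which fits. I shut the fingers to make a post, rise over the bar and come down on its far-left side.

Emit:
arm_command(deltas=[{"rx":0,"ry":0,"rz":0,"dx":0,"dy":0,"dz":-0.03,"fingers":0},{"rx":0,"ry":0,"rz":0,"dx":0,"dy":0,"dz":-0.04,"fingers":0},{"rx":0,"ry":0,"rz":0,"dx":0,"dy":0,"dz":-0.04,"fingers":0},{"rx":0,"ry":0,"rz":0,"dx":0,"dy":0,"dz":-0.04,"fingers":0},{"rx":0,"ry":0,"rz":0,"dx":0.014,"dy":-0.03,"dz":-0.01,"fingers":0},{"rx":0,"ry":0,"rz":0,"dx":0.02,"dy":-0.037,"dz":0,"fingers":0},{"rx":0,"ry":0,"rz":0,"dx":0.02,"dy":-0.037,"dz":0,"fingers":0},{"rx":0,"ry":0,"rz":0,"dx":0.02,"dy":-0.037,"dz":0,"fingers":0},{"rx":0,"ry":0,"rz":0,"dx":0.02,"dy":-0.037,"dz":0,"fingers":0},{"rx":0,"ry":0,"rz":0,"dx":0.02,"dy":-0.037,"dz":0,"fingers":0},{"rx":0,"ry":0,"rz":0,"dx":0,"dy":0,"dz":0,"fingers":0}])

```text
time_s: 21.65
position: [0.6003, 0.0727, 0.374]
tool_rot: [[1.0, 0.006, -0.001], [0.006, -1.0, 0.001], [-0.001, -0.001, -1.0]]
ft_force: [-0.3, -0.2, 0.6]
grip_width: -0.0001
gripper_force: 0.0
```

```bash
python3 - <<'E'
from h import *
np.set_printoptions(precision=3,suppress=True)
s=env.get_image('side');t=env.get_image('top');w=env.get_image('wrist');o=env.observe();print(o['position'],o['q'],o['time_s'])
p=o['position']
for n,im in (('w',w),('s',s),('t',t)):
    for q,z in (('boom_bar',.27),('lens',.148),('switch_end',.065)):
        for r in env.tip_of(q,im)[:1]: print(n,q,round(r['p'],2),np.array(r['location']),ray(im,r['location'],z))
cv2.imwrite('pics/m7.png',np.hstack([cv2.resize(s['color'][40:260,100:360],(400,338)),cv2.resize(w['color'],(400,338))]))
for h in (0,.2,.4): print(h,(proj(s,[p[0],p[1],p[2]+h])-[100,40])*400/260)
E
```

```text
[0.599 0.069 0.375] [ -4.705  24.904  46.321  -0.016 108.799  85.237] 21.8
w boom_bar 0.65 [209.2 137.1] [0.64  0.107 0.27 ]
w switch_end 0.61 [ 96.5 267.4] [0.408 0.323 0.065]
s boom_bar 0.58 [243.1 144.5] [0.636 0.112 0.27 ]
s lens 0.59 [285.3 158.1] [0.791 0.047 0.148]
s switch_end 0.48 [166.5 183.6] [0.42  0.331 0.065]
t boom_bar 0.58 [205.6 165.4] [0.639 0.103 0.27 ]
t lens 0.65 [330.1 147.2] [ 0.712 -0.262  0.148]
t switch_end 0.62 [316.9 280.8] [ 0.313 -0.213  0.065]
0 [219.724 140.73 ]
0.2 [216.465  60.272]
0.4 [212.431 -39.318]
```

View pics/m7.png

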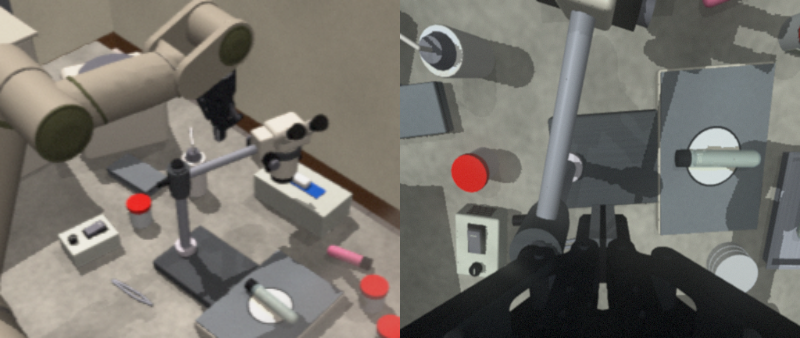

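The view shows the tube still on the glass and the boom bar from panel pixel (580,15) to (545,215). The wrist housing is well above the head. I continue to the bar's left side and go down.

Emit:
arm_command(deltas=[{"rx":0,"ry":0,"rz":0,"dx":0.017,"dy":-0.027,"dz":0,"fingers":0},{"rx":0,"ry":0,"rz":0,"dx":0.017,"dy":-0.028,"dz":0,"fingers":0},{"rx":0,"ry":0,"rz":0,"dx":0.016,"dy":-0.028,"dz":0,"fingers":0},{"rx":0,"ry":0,"rz":0,"dx":0,"dy":0,"dz":0.02,"fingers":0},{"rx":0,"ry":0,"rz":0,"dx":0,"dy":0,"dz":0.03,"fingers":0},{"rx":0,"ry":0,"rz":0,"dx":0,"dy":0,"dz":0.03,"fingers":0},{"rx":0,"ry":0,"rz":0,"dx":0,"dy":0,"dz":0.025,"fingers":0},{"rx":0,"ry":0,"rz":0,"dx":0,"dy":0,"dz":0.02,"fingers":0},{"rx":0,"ry":0,"rz":0,"dx":0,"dy":0,"dz":0,"fingers":0}])

```text
time_s: 23.15
position: [0.6481, 0.1516, 0.2474]
tool_rot: [[1.0, 0.001, -0.006], [0.001, -1.0, -0.0], [-0.006, 0.0, -1.0]]
ft_force: [-0.3, 0.4, 0.3]
grip_width: -0.0003
gripper_force: 0.0
```

```bash
cat > arc.py <<'E'
from h import *
np.set_printoptions(precision=4,suppress=True)
o=env.observe();p=np.array(o['position']);print(p,o['ft_force'])
pole=np.array([.531,.134]);r=.11
def post(f):
    d=.011+.011*abs(np.cos(f))+.0145*abs(np.sin(f))
    return pole+r*np.array([np.sin(f),-np.cos(f)])+d*np.array([np.cos(f),np.sin(f)])
c=p[:2].copy();c0=c
for f in list(np.arange(1.36,.10,-.045))+[.085,.07,.06,.05,.04,.03,.02]:
    n=np.round(post(f),4);print(round(f,3),'dx',round(n[0]-c[0],4),'dy',round(-(n[1]-c[1]),4));c=n
E
python3 arc.py
```

```text
[0.6481 0.1516 0.2474] [-0.2986  0.3647  0.3217]
1.36 dx -0.0038 dy 0.0137
1.315 dx 0.0002 dy 0.0048
1.27 dx -0.0001 dy 0.0048
1.225 dx -0.0003 dy 0.0049
1.18 dx -0.0005 dy 0.0049
1.135 dx -0.0007 dy 0.0048
1.09 dx -0.001 dy 0.0049
1.045 dx -0.0012 dy 0.0049
1.0 dx -0.0014 dy 0.0048
0.955 dx -0.0016 dy 0.0048
0.91 dx -0.0019 dy 0.0048
0.865 dx -0.0022 dy 0.0046
0.82 dx -0.0023 dy 0.0047
0.775 dx -0.0026 dy 0.0045
0.73 dx -0.0028 dy 0.0044
0.685 dx -0.0031 dy 0.0043
0.64 dx -0.0033 dy 0.0042
0.595 dx -0.0035 dy 0.0041
0.55 dx -0.0037 dy 0.0039
0.505 dx -0.0039 dy 0.0037
0.46 dx -0.0041 dy 0.0035
0.415 dx -0.0043 dy 0.0034
0.37 dx -0.0045 dy 0.0032
0.325 dx -0.0047 dy 0.0029
0.28 dx -0.0048 dy 0.0027
0.235 dx -0.005 dy 0.0025
0.19 dx -0.0051 dy 0.0023
0.145 dx -0.0053 dy 0.002
0.085 dx -0.0072 dy 0.0022
0.07 dx -0.0018 dy 0.0005
0.06 dx -0.0012 dy 0.0003
0.05 dx -0.0012 dy 0.0003
0.04 dx -0.0012 dy 0.0003
0.03 dx -0.0013 dy 0.0003
0.02 dx -0.0012 dy 0.0002
```

Emit:
arm_command(deltas=[{"rx":0,"ry":0,"rz":0,"dx":-0.002,"dy":0.007,"dz":0,"fingers":0},{"rx":0,"ry":0,"rz":0,"dx":-0.002,"dy":0.006,"dz":0,"fingers":0},{"rx":0,"ry":0,"rz":0,"dx":0,"dy":0.005,"dz":0,"fingers":0},{"rx":0,"ry":0,"rz":0,"dx":0,"dy":0.005,"dz":0,"fingers":0},{"rx":0,"ry":0,"rz":0,"dx":0,"dy":0.005,"dz":0,"fingers":0},{"rx":0,"ry":0,"rz":0,"dx":-0.0005,"dy":0.005,"dz":0,"fingers":0},{"rx":0,"ry":0,"rz":0,"dx":-0.0007,"dy":0.005,"dz":0,"fingers":0},{"rx":0,"ry":0,"rz":0,"dx":-0.001,"dy":0.005,"dz":0,"fingers":0},{"rx":0,"ry":0,"rz":0,"dx":-0.0012,"dy":0.005,"dz":0,"fingers":0},{"rx":0,"ry":0,"rz":0,"dx":-0.0014,"dy":0.005,"dz":0,"fingers":0},{"rx":0,"ry":0,"rz":0,"dx":-0.0016,"dy":0.005,"dz":0,"fingers":0},{"rx":0,"ry":0,"rz":0,"dx":-0.002,"dy":0.004,"dz":0,"fingers":0}])

```text
time_s: 24.35
position: [0.6366, 0.0891, 0.2502]
tool_rot: [[1.0, 0.0, -0.0], [0.0, -1.0, -0.0], [-0.0, 0.0, -1.0]]
ft_force: [-0.4, 2.2, -0.0]
grip_width: -0.0002
gripper_force: 0.9
```

```bash
python3 arc.py | head -1; python3 - <<'E'
from h import *
np.set_printoptions(precision=3,suppress=True)
for n in ('side','top','wrist'):
    im=env.get_image(n)
    for r in env.tip_of('boom_bar',im)[:1]:
        P=ray(im,r['location'],.27);print(n,round(r['p'],2),P,np.arctan2(P[0]-.531,.134-P[1]))
E
```

```text
[0.6366 0.0891 0.2502] [-0.4049  2.2334 -0.0113]
side 0.92 [0.617 0.078 0.27 ] 0.994823732073328
top 0.61 [0.626 0.073 0.27 ] 0.9994346411886391
wrist 0.71 [0.597 0.178 0.27 ] 2.157883696855259
```

Emit:
arm_command(deltas=[{"rx":0,"ry":0,"rz":0,"dx":-0.0022,"dy":0.0046,"dz":0,"fingers":0},{"rx":0,"ry":0,"rz":0,"dx":-0.0023,"dy":0.0046,"dz":0,"fingers":0},{"rx":0,"ry":0,"rz":0,"dx":-0.0026,"dy":0.0045,"dz":0,"fingers":0},{"rx":0,"ry":0,"rz":0,"dx":-0.0028,"dy":0.0044,"dz":0,"fingers":0},{"rx":0,"ry":0,"rz":0,"dx":-0.0031,"dy":0.0043,"dz":0,"fingers":0},{"rx":0,"ry":0,"rz":0,"dx":-0.0033,"dy":0.0042,"dz":0,"fingers":0},{"rx":0,"ry":0,"rz":0,"dx":-0.0035,"dy":0.004,"dz":0,"fingers":0},{"rx":0,"ry":0,"rz":0,"dx":-0.0037,"dy":0.0039,"dz":0,"fingers":0},{"rx":0,"ry":0,"rz":0,"dx":-0.0039,"dy":0.0037,"dz":0,"fingers":0},{"rx":0,"ry":0,"rz":0,"dx":-0.0041,"dy":0.0035,"dz":0,"fingers":0},{"rx":0,"ry":0,"rz":0,"dx":-0.0043,"dy":0.0034,"dz":0,"fingers":0},{"rx":0,"ry":0,"rz":0,"dx":-0.0045,"dy":0.0032,"dz":0,"fingers":0}])

```text
time_s: 25.85
position: [0.5961, 0.0412, 0.2503]
tool_rot: [[1.0, 0.001, 0.0], [0.001, -1.0, 0.0], [0.0, -0.0, -1.0]]
ft_force: [1.5, 3.1, 0.1]
grip_width: 0.0002
gripper_force: 1.5
```

```bash
python3 arc.py | head -1; python3 - <<'E'
from h import *
np.set_printoptions(precision=3,suppress=True)
for n in ('side','top'):
    im=env.get_image(n)
    for q,z in (('boom_bar',.27),('lens',.148)):
      for r in env.tip_of(q,im)[:1]:
        P=ray(im,r['location'],z);print(n,q,round(r['p'],2),P,np.arctan2(P[0]-.531,.134-P[1]))
E
```

```text
[0.5961 0.0412 0.2503] [1.507  3.1474 0.1166]
side boom_bar 0.7 [0.572 0.032 0.27 ] 0.3796022781174272
side lens 0.6 [ 0.638 -0.135  0.148] 0.37836655713274503
top boom_bar 0.87 [0.573 0.027 0.27 ] 0.37379206060353715
top lens 0.51 [ 0.52  -0.142  0.148] -0.04153314763818531
```

Emit:
arm_command(deltas=[{"rx":0,"ry":0,"rz":0,"dx":-0.0047,"dy":0.003,"dz":0,"fingers":0},{"rx":0,"ry":0,"rz":0,"dx":-0.0048,"dy":0.0027,"dz":0,"fingers":0},{"rx":0,"ry":0,"rz":0,"dx":-0.005,"dy":0.0025,"dz":0,"fingers":0},{"rx":0,"ry":0,"rz":0,"dx":-0.005,"dy":0.0023,"dz":0,"fingers":0},{"rx":0,"ry":0,"rz":0,"dx":-0.005,"dy":0.002,"dz":0,"fingers":0},{"rx":0,"ry":0,"rz":0,"dx":-0.003,"dy":0.001,"dz":0,"fingers":0},{"rx":0,"ry":0,"rz":0,"dx":-0.002,"dy":0.001,"dz":0,"fingers":0},{"rx":0,"ry":0,"rz":0,"dx":-0.002,"dy":0,"dz":0,"fingers":0},{"rx":0,"ry":0,"rz":0,"dx":0,"dy":0,"dz":0,"fingers":0}])

```text
time_s: 27.05
position: [0.5648, 0.0268, 0.2504]
tool_rot: [[1.0, 0.001, 0.0], [0.001, -1.0, -0.0], [0.0, 0.0, -1.0]]
ft_force: [-0.4, -0.0, 0.6]
grip_width: -0.0003
gripper_force: 0.0
```

Emit:
arm_command(deltas=[{"rx":0,"ry":0,"rz":0,"dx":-0.001,"dy":0,"dz":0,"fingers":0},{"rx":0,"ry":0,"rz":0,"dx":-0.001,"dy":0,"dz":0,"fingers":0},{"rx":0,"ry":0,"rz":0,"dx":-0.001,"dy":0,"dz":0,"fingers":0}])

```text
time_s: 27.35
position: [0.562, 0.0268, 0.2504]
tool_rot: [[1.0, 0.001, 0.0], [0.001, -1.0, -0.0], [0.0, 0.0, -1.0]]
ft_force: [2.7, -1.4, 1.0]
grip_width: -0.0001
gripper_force: 1.2
```

Emit:
arm_command(deltas=[{"rx":0,"ry":0,"rz":0,"dx":-0.001,"dy":0,"dz":0,"fingers":0},{"rx":0,"ry":0,"rz":0,"dx":-0.001,"dy":0,"dz":0,"fingers":0},{"rx":0,"ry":0,"rz":0,"dx":-0.001,"dy":0,"dz":0,"fingers":0}])

```text
time_s: 27.65
position: [0.5589, 0.0269, 0.2504]
tool_rot: [[1.0, 0.001, 0.0], [0.001, -1.0, -0.0], [0.0, 0.0, -1.0]]
ft_force: [3.3, -1.2, 0.9]
grip_width: 0.0003
gripper_force: 1.3
```

Emit:
arm_command(deltas=[{"rx":0,"ry":0,"rz":0,"dx":-0.001,"dy":0,"dz":0,"fingers":0},{"rx":0,"ry":0,"rz":0,"dx":-0.001,"dy":0,"dz":0,"fingers":0}])

```text
time_s: 27.85
position: [0.5568, 0.0269, 0.2504]
tool_rot: [[1.0, 0.001, 0.0], [0.001, -1.0, -0.0], [0.0, 0.0, -1.0]]
ft_force: [3.0, -2.1, 0.6]
grip_width: 0.0003
gripper_force: 1.3
```

Emit:
arm_command(deltas=[{"rx":0,"ry":0,"rz":0,"dx":-0.001,"dy":0,"dz":0,"fingers":0},{"rx":0,"ry":0,"rz":0,"dx":-0.001,"dy":0,"dz":0,"fingers":0}])

```text
time_s: 28.05
position: [0.5555, 0.0269, 0.2505]
tool_rot: [[1.0, 0.001, 0.002], [0.001, -1.0, -0.0], [0.002, 0.0, -1.0]]
ft_force: [10.1, -0.6, -1.6]
grip_width: 0.0002
gripper_force: 4.6
```

Emit:
arm_command(deltas=[{"rx":0,"ry":0,"rz":0,"dx":-0.001,"dy":0,"dz":0,"fingers":0},{"rx":0,"ry":0,"rz":0,"dx":-0.001,"dy":0,"dz":0,"fingers":0}])

```text
time_s: 28.25
position: [0.5554, 0.0268, 0.2506]
tool_rot: [[1.0, 0.001, 0.007], [0.001, -1.0, 0.0], [0.007, -0.0, -1.0]]
ft_force: [19.7, -1.3, -4.9]
grip_width: 0.0003
gripper_force: 9.9
```

```bash
python3 - <<'E'
from h import *
np.set_printoptions(precision=3,suppress=True)
o=env.observe();print(o['position'],o['ft_force'])
for n in ('side','top'):
    im=env.get_image(n)
    for q,z in (('boom_bar',.27),('lens',.148)):
      for r in env.tip_of(q,im)[:1]:
        P=ray(im,r['location'],z);print(n,q,round(r['p'],2),P,np.arctan2(P[0]-.531,.134-P[1]))
E
```

```text
[0.555 0.027 0.251] [19.659 -1.253 -4.921]
side boom_bar 0.87 [0.551 0.024 0.27 ] 0.178645133226588
side lens 0.76 [ 0.535 -0.16   0.148] 0.012929898921647814
top boom_bar 0.81 [0.539 0.02  0.27 ] 0.06920162046097084
```

Force rises to 20 N without motion, so the boom is at its stop. I back off, rise and move to the lamp switch.

Emit:
arm_command(deltas=[{"rx":0,"ry":0,"rz":0,"dx":0.005,"dy":0,"dz":0,"fingers":0},{"rx":0,"ry":0,"rz":0,"dx":0.015,"dy":0,"dz":0,"fingers":0},{"rx":0,"ry":0,"rz":0,"dx":0.02,"dy":0,"dz":0,"fingers":0},{"rx":0,"ry":0,"rz":0,"dx":0,"dy":0,"dz":-0.03,"fingers":0},{"rx":0,"ry":0,"rz":0,"dx":0,"dy":0,"dz":-0.04,"fingers":0},{"rx":0,"ry":0,"rz":0,"dx":0,"dy":0,"dz":-0.04,"fingers":0},{"rx":0,"ry":0,"rz":0,"dx":0,"dy":0,"dz":-0.03,"fingers":0},{"rx":0,"ry":0,"rz":0,"dx":-0.015,"dy":-0.03,"dz":0,"fingers":0},{"rx":0,"ry":0,"rz":0,"dx":-0.02,"dy":-0.036,"dz":0,"fingers":0},{"rx":0,"ry":0,"rz":0,"dx":-0.022,"dy":-0.036,"dz":0,"fingers":0},{"rx":0,"ry":0,"rz":0,"dx":-0.022,"dy":-0.036,"dz":0,"fingers":0},{"rx":0,"ry":0,"rz":0,"dx":-0.024,"dy":-0.036,"dz":0,"fingers":0}])

```text
time_s: 29.75
position: [0.4881, 0.2022, 0.3899]
tool_rot: [[1.0, 0.001, -0.002], [0.001, -1.0, -0.0], [-0.002, 0.0, -1.0]]
ft_force: [0.3, 0.2, 1.0]
grip_width: 0.0
gripper_force: 0.0
```

Emit:
arm_command(deltas=[{"rx":0,"ry":0,"rz":0,"dx":-0.03,"dy":-0.036,"dz":0,"fingers":0},{"rx":0,"ry":0,"rz":0,"dx":-0.03,"dy":-0.036,"dz":0.02,"fingers":0},{"rx":0,"ry":0,"rz":0,"dx":-0.03,"dy":-0.036,"dz":0.03,"fingers":0},{"rx":0,"ry":0,"rz":0,"dx":-0.03,"dy":-0.02,"dz":0.03,"fingers":0},{"rx":0,"ry":0,"rz":0,"dx":-0.015,"dy":0,"dz":0.03,"fingers":0},{"rx":0,"ry":0,"rz":0,"dx":0,"dy":0,"dz":0.03,"fingers":0},{"rx":0,"ry":0,"rz":0,"dx":0,"dy":0,"dz":0.03,"fingers":0},{"rx":0,"ry":0,"rz":0,"dx":0,"dy":0,"dz":0,"fingers":0}])

```text
time_s: 30.55
position: [0.3561, 0.3236, 0.2206]
tool_rot: [[1.0, 0.001, -0.008], [0.001, -1.0, -0.004], [-0.008, 0.004, -1.0]]
ft_force: [0.2, -0.5, 0.2]
grip_width: 0.0002
gripper_force: 0.0
```

```bash
python3 - <<'E'
from h import *
np.set_printoptions(precision=3,suppress=True)
o=env.observe();print(o['position'],o['ft_force'],o['time_s'])
for n in ('side','top','wrist'):
    im=env.get_image(n)
    for q,z in (('switch_end',.065),('lamp_switch',.06),('lamp_supply',0),('boom_bar',.27),('next_tube',.055),('finished_tube',.019)):
      for r in env.tip_of(q,im)[:1]: print(n,q,round(r['p'],2),r['location'],ray(im,r['location'],z))
cv2.imwrite('pics/w8.png',im['color'])
s=env.get_image('side')
cv2.imwrite('pics/m8.png',np.hstack([cv2.resize(s['color'][80:330,110:400],(400,345)),cv2.resize(im['color'],(400,345))]))
E
```

```text
[0.356 0.324 0.221] [ 0.205 -0.511  0.211] 30.55
side switch_end 0.53 [163.8, 186.0] [0.404 0.327 0.065]Traceback (most recent call last):
  File "<stdin>", line 7, in <module>
ValueError: it knows: boom_bar, cup, finished_tube, forceps, glass_centre, lamp_supply, lens, next_tube, petri_dishes, slide_box, stand, switch_end, tray, wash_bottle
```

```bash
python3 - <<'E'
from h import *
np.set_printoptions(precision=3,suppress=True)
o=env.observe();print(o['position'],o['ft_force'],o['time_s'])
for n in ('side','top','wrist'):
    im=env.get_image(n)
    for q,z in (('switch_end',.065),('lamp_supply',0),('boom_bar',.27),('next_tube',.055),('finished_tube',.019)):
      for r in env.tip_of(q,im)[:1]: print(n,q,round(r['p'],2),r['location'],ray(im,r['location'],z))
s=env.get_image('side')
w=rect(im,.28,.48,.25,.40,.06,2000)
cv2.imwrite('pics/m8.png',np.hstack([cv2.resize(s['color'][80:330,110:400],(464,400)),w]))
E
```

```text
[0.358 0.325 0.224] [-0.152 -0.871  0.162] 30.65
side switch_end 0.47 [163.5, 186.8] [0.401 0.324 0.065]
side lamp_supply 0.17 [189.8, 158.3] [0.615 0.445 0.   ]
side boom_bar 0.78 [239.8, 171.5] [0.534 0.018 0.27 ]
side next_tube 0.58 [277.8, 236.4] [ 0.552 -0.15   0.055]
side finished_tube 0.8 [303.6, 304.8] [ 0.434 -0.383  0.019]
top switch_end 0.48 [143.0, 255.6] [0.406 0.321 0.065]
top lamp_supply 0.53 [363.8, 245.3] [ 0.42  -0.381  0.   ]
top boom_bar 0.64 [237.1, 202.3] [0.535 0.02  0.27 ]
top finished_tube 0.72 [360.7, 244.1] [ 0.423 -0.366  0.019]
wrist switch_end 0.58 [254.4, 121.3] [0.406 0.329 0.065]
wrist lamp_supply 0.86 [252.6, 142.9] [0.376 0.332 0.   ]Traceback (most recent call last):
  File "<stdin>", line 10, in <module>
    return _nx.concatenate(arrs, 1, dtype=dtype, casting=casting)
           ~~~~~~~~~~~~~~~^^^^^^^^^^^^^^^^^^^^^^^^^^^^^^^^^^^^^^^
ValueError: all the input array dimensions except for the concatenation axis must match exactly, but along dimension 0, the array at index 0 has size 400 and the array at index 1 has size 399
```

Emit:
arm_command(deltas=[{"rx":0,"ry":0,"rz":0,"dx":0.025,"dy":-0.004,"dz":0,"fingers":0},{"rx":0,"ry":0,"rz":0,"dx":0.027,"dy":0,"dz":0.02,"fingers":0},{"rx":0,"ry":0,"rz":0,"dx":0,"dy":0,"dz":0.04,"fingers":0},{"rx":0,"ry":0,"rz":0,"dx":0,"dy":0,"dz":0.04,"fingers":0},{"rx":0,"ry":0,"rz":0,"dx":0,"dy":0,"dz":0.03,"fingers":0},{"rx":0,"ry":0,"rz":0,"dx":0,"dy":0,"dz":0.015,"fingers":0},{"rx":0,"ry":0,"rz":0,"dx":0,"dy":0,"dz":0.005,"fingers":0},{"rx":0,"ry":0,"rz":0,"dx":0,"dy":0,"dz":0.003,"fingers":0},{"rx":0,"ry":0,"rz":0,"dx":0,"dy":0,"dz":0.003,"fingers":0},{"rx":0,"ry":0,"rz":0,"dx":0,"dy":0,"dz":0,"fingers":0}])

```text
time_s: 32.6
position: [0.4105, 0.3286, 0.0682]
tool_rot: [[1.0, 0.001, 0.001], [0.001, -1.0, 0.0], [0.001, -0.0, -1.0]]
ft_force: [0.1, -1.0, 0.2]
grip_width: 0.0001
gripper_force: 0.0
```

Emit:
arm_command(deltas=[{"rx":0,"ry":0,"rz":0,"dx":0,"dy":0,"dz":0.002,"fingers":0},{"rx":0,"ry":0,"rz":0,"dx":0,"dy":0,"dz":0.002,"fingers":0},{"rx":0,"ry":0,"rz":0,"dx":0,"dy":0,"dz":0.002,"fingers":0}])

```text
time_s: 32.9
position: [0.4112, 0.3287, 0.0623]
tool_rot: [[1.0, 0.001, 0.003], [0.001, -1.0, 0.001], [0.003, -0.001, -1.0]]
ft_force: [3.1, -0.4, 6.3]
grip_width: 0.0003
gripper_force: 2.5
```

Emit:
arm_command(deltas=[{"rx":0,"ry":0,"rz":0,"dx":0,"dy":0,"dz":0.001,"fingers":0},{"rx":0,"ry":0,"rz":0,"dx":0,"dy":0,"dz":0.001,"fingers":0}])

```text
time_s: 33.1
position: [0.4115, 0.3287, 0.0607]
tool_rot: [[1.0, 0.001, 0.003], [0.001, -1.0, 0.001], [0.003, -0.001, -1.0]]
ft_force: [2.0, -3.7, 16.5]
grip_width: -0.0001
gripper_force: 8.5
```

Emit:
arm_command(deltas=[{"rx":0,"ry":0,"rz":0,"dx":0,"dy":0,"dz":0.001,"fingers":0},{"rx":0,"ry":0,"rz":0,"dx":0,"dy":0,"dz":0,"fingers":0}])

```text
time_s: 33.3
position: [0.4115, 0.3287, 0.0606]
tool_rot: [[1.0, 0.001, 0.004], [0.001, -1.0, 0.001], [0.004, -0.001, -1.0]]
ft_force: [1.9, -3.1, 18.4]
grip_width: 0.0
gripper_force: 9.2
```

Emit:
arm_command(deltas=[{"rx":0,"ry":0,"rz":0,"dx":0,"dy":0,"dz":-0.01,"fingers":0},{"rx":0,"ry":0,"rz":0,"dx":-0.01,"dy":0,"dz":-0.04,"fingers":0},{"rx":0,"ry":0,"rz":0,"dx":-0.02,"dy":0,"dz":-0.04,"fingers":0},{"rx":0,"ry":0,"rz":0,"dx":-0.02,"dy":0,"dz":-0.04,"fingers":0},{"rx":0,"ry":0,"rz":0,"dx":-0.01,"dy":0,"dz":-0.03,"fingers":0},{"rx":0,"ry":0,"rz":0,"dx":0,"dy":0,"dz":0,"fingers":0},{"rx":0,"ry":0,"rz":0,"dx":0,"dy":0,"dz":0,"fingers":0}])

```text
time_s: 34.0
position: [0.3497, 0.3284, 0.2186]
tool_rot: [[1.0, 0.001, -0.001], [0.001, -1.0, -0.0], [-0.001, 0.0, -1.0]]
ft_force: [0.4, -0.8, -0.3]
grip_width: -0.0
gripper_force: 0.0
```

```bash
python3 - <<'E'
from h import *
np.set_printoptions(precision=3,suppress=True)
o=env.observe();print(o['position'],o['ft_force'],o['time_s'])
for n in ('side','top','wrist'):
    im=env.get_image(n)
    for q,z in (('switch_end',.06),('boom_bar',.27),('next_tube',.055),('finished_tube',.019)):
      for r in env.tip_of(q,im)[:1]: print(n,q,round(r['p'],2),r['location'],ray(im,r['location'],z))
s=env.get_image('side')
w=cv2.resize(rect(im,.28,.48,.25,.40,.06,2000),(300,400))
cv2.imwrite('pics/m9.png',np.hstack([cv2.resize(s['color'][80:330,110:400],(464,400)),w]))
E
```

```text
[0.35  0.328 0.219] [ 0.356 -0.788 -0.301] 34.0
side switch_end 0.63 [163.4, 186.2] [0.405 0.332 0.06 ]
side boom_bar 0.89 [241.1, 172.7] [0.533 0.01  0.27 ]
side next_tube 0.69 [276.9, 236.4] [ 0.55  -0.148  0.055]
side finished_tube 0.71 [377.8, 287.4] [ 0.658 -0.509  0.019]
top switch_end 0.48 [139.3, 255.9] [0.405 0.333 0.06 ]
top boom_bar 0.9 [236.4, 200.1] [0.541 0.021 0.27 ]
top finished_tube 0.68 [365.9, 244.3] [ 0.422 -0.383  0.019]
wrist switch_end 0.84 [261.5, 109.5] [0.408 0.327 0.06 ]
wrist finished_tube 0.19 [257.9, 110.4] [0.405 0.33  0.019]
```

View pics/m9.png

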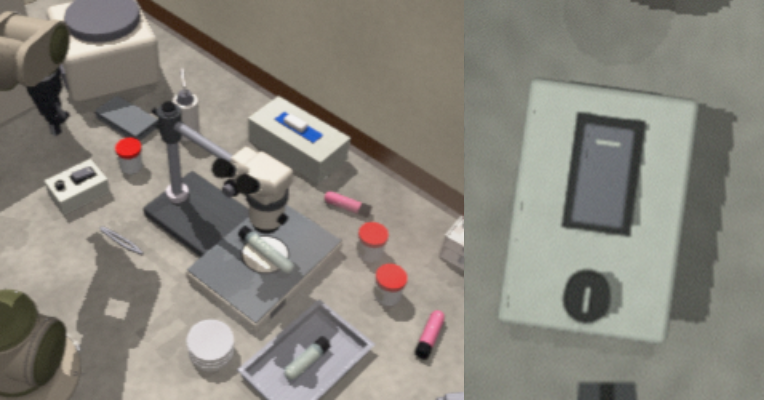

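The side view shows the head over the glass, the long tube across the glass at (265,250), the short tube in the tray at (308,358), and the rest undisturbed. The rocker (right panel, 600,172) looks pressed, but I give it a second press farther out to be sure it is fully on.

Emit:
arm_command(deltas=[{"rx":0,"ry":0,"rz":0,"dx":0.034,"dy":0,"dz":0.01,"fingers":0},{"rx":0,"ry":0,"rz":0,"dx":0.033,"dy":0,"dz":0.02,"fingers":0},{"rx":0,"ry":0,"rz":0,"dx":0,"dy":0,"dz":0.04,"fingers":0},{"rx":0,"ry":0,"rz":0,"dx":0,"dy":0,"dz":0.04,"fingers":0},{"rx":0,"ry":0,"rz":0,"dx":0,"dy":0,"dz":0.03,"fingers":0},{"rx":0,"ry":0,"rz":0,"dx":0,"dy":0,"dz":0.01,"fingers":0},{"rx":0,"ry":0,"rz":0,"dx":0,"dy":0,"dz":0.004,"fingers":0},{"rx":0,"ry":0,"rz":0,"dx":0,"dy":0,"dz":0.002,"fingers":0},{"rx":0,"ry":0,"rz":0,"dx":0,"dy":0,"dz":0.002,"fingers":0},{"rx":0,"ry":0,"rz":0,"dx":0,"dy":0,"dz":0.001,"fingers":0},{"rx":0,"ry":0,"rz":0,"dx":0,"dy":0,"dz":0,"fingers":0}])

```text
time_s: 35.9
position: [0.4175, 0.3286, 0.0603]
tool_rot: [[1.0, 0.001, 0.001], [0.001, -1.0, 0.001], [0.001, -0.001, -1.0]]
ft_force: [0.4, 1.0, 0.1]
grip_width: -0.0
gripper_force: 0.2
```

Emit:
arm_command(deltas=[{"rx":0,"ry":0,"rz":0,"dx":0,"dy":0,"dz":0.001,"fingers":0},{"rx":0,"ry":0,"rz":0,"dx":0,"dy":0,"dz":0.001,"fingers":0},{"rx":0,"ry":0,"rz":0,"dx":0,"dy":0,"dz":0,"fingers":0}])

```text
time_s: 36.2
position: [0.4176, 0.3288, 0.0597]
tool_rot: [[1.0, 0.001, 0.002], [0.001, -1.0, 0.001], [0.002, -0.001, -1.0]]
ft_force: [-3.7, -2.4, 16.9]
grip_width: -0.0003
gripper_force: 8.2
```

Emit:
arm_command(deltas=[{"rx":0,"ry":0,"rz":0,"dx":0,"dy":0,"dz":-0.01,"fingers":0},{"rx":0,"ry":0,"rz":0,"dx":-0.01,"dy":0,"dz":-0.04,"fingers":0},{"rx":0,"ry":0,"rz":0,"dx":-0.02,"dy":0,"dz":-0.04,"fingers":0},{"rx":0,"ry":0,"rz":0,"dx":-0.02,"dy":0,"dz":-0.03,"fingers":0},{"rx":0,"ry":0,"rz":0,"dx":0,"dy":0,"dz":-0.02,"fingers":0},{"rx":0,"ry":0,"rz":0,"dx":0,"dy":0,"dz":0,"fingers":0},{"rx":0,"ry":0,"rz":0,"dx":0,"dy":0,"dz":0,"fingers":0},{"rx":0,"ry":0,"rz":0,"dx":0,"dy":0,"dz":0,"fingers":0}])

```text
time_s: 37.0
position: [0.3671, 0.3282, 0.1966]
tool_rot: [[1.0, 0.001, -0.002], [0.001, -1.0, -0.001], [-0.002, 0.001, -1.0]]
ft_force: [-0.2, 0.0, -0.7]
grip_width: 0.0
gripper_force: 0.0
```

```bash
python3 -c "
from rig import env
print(env.close_job())"
```

```text
the job is handed in; nothing more can be done
None
```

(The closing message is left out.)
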